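Pump up the pressure filter pot until its red pin stands out

TASK

Pressurise the steel filter pot for a filtration: with the fingertips push the yellow vent lever a quarter turn until it lies fully shut across its nozzle, then press the black pump knob all the way down and let it spring all the way up again, as many times as it takes until the red pressure pin in the brass housing has popped fully out and the green band at its foot shows. Only push and press: do not lift or shift the pot, do not ram the knob, do not touch the pin, and leave the glassware round it where it stands; finish with the knob up.

Things in the scene. Friction and masses are not known exactly. Their poses are not given: they have to be found in the camera images.
- pot: Upright stainless steel pot, 112 mm in diameter, about 3.3 kg, standing loose. Origin at the centre of its underside, z up; at yaw 0 its x points away from the robot. Lid top, 108 mm across, at z = 130 mm; clamp band 133 mm in diameter at z 110 to 126 mm, its wing nut reaching x = +78 mm. The pump is on the axis. A thin outlet spout reaches x = -95 mm over the beaker, z 64 to 86 mm.
- knob_top (a point): Centre of the top of the black mushroom knob of the pump, 45 mm in diameter (flat top about 32 mm across, knob 18 mm high, on an 11 mm rod). 193 mm above the worktop when up, 169 mm when fully down.
- pump (a joint): Travel of the pump knob in m: 0 = fully up, 0.024 = fully down on its stop. The return spring takes 7 N at the top and 12.5 N at the bottom; pumping with the vent shut adds about 4 N (a full stroke needs less than 20 N). The first half of a stroke may do nothing, so strokes under 17 mm may pump nothing. With the pin fully out the pump may go hard before the bottom.
- pin (a joint): How far the red pressure pin has risen in m: 0 = in, 0.0175 = fully out. It rises only on down strokes of the pump made with the vent shut, and stays between strokes. It stays in for the first strokes, stands about half out after the last stroke but one, and pops fully out in the last. Three to six full strokes are needed, depending on the start.
- pin_top (a point): Centre of the top of the red pin, 8.4 mm in diameter, at x = -38, y = +22 mm on the pot, in a brass housing 19 mm wide with its top at z = 142 mm. 143 mm above the worktop when in, 161 mm when fully out (a green band 4.5 mm high at its foot then shows above the housing).
- vent (a joint): Angle of the yellow vent lever in rad: 0 = open, pointing outward in line with the nozzle; 1.571 = fully shut, against its stop, at right angles to the nozzle and pointing along the pot's +x. It grows counter-clockwise seen from above. It stays where it is left; turning it takes about 0.1 N m (3 N at the tab).
- vent_tab (a point): Middle of the top of the lever's yellow tab, 34 mm from the pivot axis; the tab is 30 mm long along the lever (19 to 49 mm from the pivot), 9 mm thick and 18 mm high, its top 162 mm and its underside 144 mm above the worktop.
- vent_pivot (a point): Point on the upright axis of the vent lever, 143 mm above the worktop, at y = -44 mm on the pot. Below the lever the brass nozzle points to the pot's -y (out to y = -82 mm, top at z = 136 mm).
- beaker: Small glass beaker, 47 mm in diameter, 58 mm high, standing under the outlet spout; origin at the centre of its underside. Bystander.
- flask: Conical glass flask with pink contents, 66 mm in diameter, 108 mm high, left of the pot; origin at the centre of its underside. Bystander.
- vial_1: Small capped glass vial, 25 mm in diameter, 59 mm high, right of the pot; origin at the centre of its underside. Bystander.
- vial_2: Second such vial. Bystander.

How it is judged:
By the outcome, as a careful person would: the job done as asked, in the order asked, and still so for the second after the job is handed in, with the robot touching nothing.
It also fails if it takes over 51 s, if anything falls off the work surface, if the arm or the gripper's body presses on something with over 40 N, if the wrist force passes 120 N, or if a joint passes its speed limit or range.

ROBOT

A 6-joint arm with a two-finger parallel gripper is mounted at the origin on a cart in front of the work surface, level with it; the furniture and walls round the work are solid. World frame = base frame: x ahead of the robot, y to its left, z up, the work surface at z = 0. Lengths are in m, angles in degrees, forces in N, time in s.
With the tool pointing down it reaches from about 0.3 to 0.75 m from the base axis. Payload 8.5 kg.
Tool frame: the origin (TCP) lies at the very end of the fingers, on their centre line; the grasp point (between the pads) lies 19 mm behind it (env.hold_point_z is the distance from the TCP to the grasp point, in m); z points along the fingers, y is the line along which they close (so a half turn about z gives the same grasp; the last joint's range is limited). The gripper opens to 85 mm and grips with 20 to 120 N. Pads are 22 mm wide; open, the fingers measure 114 mm over their backs; the gripper's body (76 mm by 85 mm) begins 54 mm behind the grasp point. The pads swing forward as they close: fully open they stand 13 mm farther back than shut.
Start: joints at [59.112, 21.807, 74.336, -0, 83.858, -12.336], TCP at [0.175, 0.521, 0.231] pointing down, gripper open.
Joint ranges: [-178.18, 178.18], [-50.72, 133.34], [12.68, 142.11], [-81.47, 261.47], [9.98, 163.14], [-165.26, 165.26]. Speed limits (degrees/s): [136.94, 136.94, 180, 180, 180, 180].

INTERFACE

Orientations are given as a 3x3 rotation matrix whose columns are the frame's x, y, z axes.
In Python, from rig import env, optics gives the robot as it stands.
- The arm moves only by the shell command python3 -m jog 'ROWS' [OPENING] [FORCE]. ROWS is JSON, a list of rows, each an object with "linear": the shift along the tool's x, y, z in units of 40 mm (1.0 is 40 mm), a list of three; "roll": the turn about the tool's z in units of 5 degrees (1.0 is 5 degrees). A call has 1 to 12 rows; each row shifts and turns the commanded pose from where the row before left it, along the tool's axes as they then stand; what a row does not reach is not made up. A row lasts 1/12 s, in which the tool goes at most 41.7 mm and 7.16 degrees, less where a joint would pass 70% of its speed; a pose out of reach is approached as far as the arm can. A call is refused whole if a number of a shift passes 1 or a number of a turn 1, either way. A call with a gripper value outside its range is refused whole. OPENING is the opening, from -1 (shut) to 1 (fully open), set as the call begins (- or left out, the last holds). The fingers move at their own pace and stop on an object; FORCE is the grip in N (left out, the last holds). Time passes only in rows, so rows that do not move let the fingers close. It gives the time, the measured TCP pose, the force, the opening and the grip force at its end, in the units of the state.
- env.observe(): the state, without advancing time (a new reading comes with each control period).
- optics.get_image(name): name is "scene" or "side" or "wrist"; returns the picture (420x560x3 uint8, red, green, blue); there is no depth.
- optics.calibration(name): a dict with "fov_y" (degrees; the focal length in pixels is half the picture's height over the tangent of half this angle, whatever the lens; pixels are square), "cx", "cy" (the principal point, pixels), "D" ([k1, k2, p1, p2, k3] as OpenCV has them; the pictures are not rectified), "T" (4x4, takes a point from camera to world coordinates). Camera axes: x right, y down, z forward; pixel columns grow to the right and rows downward; lengths in m; the calibration is good to about 2 mm. A picture is of the moment at which its call begins: read the wrist's pose just before it. calibration takes no time and is no camera call; for the wrist camera it gives the pose at the moment of the call.
- env.close_job(): hands the job in; it is judged then, once.
The state is a dict: "time_s": time; "q": joint angles; "qvel": joint speeds; "joint_efforts": joint torques, N m; "position": TCP position; "tool_rot": TCP orientation; "ft_force": force on the tool from outside, world axes, zero at the start; "wrist_torque": the same for the moment, N m; "grip_width": finger opening in m; "gripper_force": force on a finger pad.
Only numpy, scipy, OpenCV 4.12 (cv2) and the standard library are available. Lean on these libraries where they do the work, as an engineer would, in place of code of your own. Each camera call takes 0.05 s, during which the arm holds its last target. There are 200 camera calls.

## Working session

There is one attempt and no reset: what is moved stays moved. The work goes in short steps, Python scripts to look and compute and a shell command to move; the robot and the scene stay as the last step left them, time stands still between calls to the robot, and variables do not carry over. Pictures are saved under pics/ and viewed, at most 10 in all, crops included, and the job is handed in when it is done.

```bash
mkdir -p pics; cat > h.py <<'E'
import numpy as np,cv2
from rig import env,optics
def K(c):
    f=210/np.tan(np.radians(c['fov_y']/2)); return np.array([[f,0,c['cx']],[0,f,c['cy']],[0,0,1]])
def ray(c,uv):
    p=cv2.undistortPoints(np.array([[uv]],float),K(c),np.array(c['D'])).ravel()
    T=np.array(c['T']); return T[:3,3],T[:3,:3]@np.array([p[0],p[1],1])
def atz(c,uv,z):
    o,d=ray(c,uv); return o+d*(z-o[2])/d[2]
def proj(c,P):
    T=np.linalg.inv(np.array(c['T'])); P=np.atleast_2d(P)@T[:3,:3].T+T[:3,3]
    return cv2.projectPoints(P,np.zeros(3),np.zeros(3),K(c),np.array(c['D']))[0].reshape(-1,2)
def snap(n,f,crop=None,s=1):
    im=optics.get_image(n)[:,:,::-1]
    if crop: x,y,w,hh=crop; im=im[y:y+hh,x:x+w]
    cv2.imwrite('pics/'+f,cv2.resize(im,None,fx=s,fy=s,interpolation=cv2.INTER_CUBIC))
E
python3 - <<'E'
from h import *
s=env.observe();print(s['position'],s['tool_rot'],s['grip_width'],s['time_s'])
a=optics.get_image('scene');b=optics.get_image('side')
np.save('a.npy',a);np.save('b.npy',b)
cv2.imwrite('pics/1.png',a[:,:,::-1]);cv2.imwrite('pics/2.png',b[:,:,::-1])
for n in('scene','side'):print(optics.calibration(n))
E
```

```text
[0.17483397 0.5211691  0.23072319] [[-9.48039391e-01  3.18152146e-01 -7.24581238e-04]
 [ 3.18152833e-01  9.48038642e-01 -1.22780106e-03]
 [ 2.96303471e-04 -1.39453134e-03 -9.99998984e-01]] 0.08537449458741406 0.0
{'fov_y': 50.95295259040181, 'cx': 276.65808219283025, 'cy': 212.78833024575292, 'D': array([-0.10178644,  0.        ,  0.        ,  0.        ,  0.        ]), 'T': array([[ 0.42460639, -0.65176823,  0.62841673, -0.20018535],
       [-0.90536924, -0.30260289,  0.29788929, -0.4968509 ],
       [-0.00399406, -0.69543487, -0.71857803,  0.95685405],
       [ 0.        ,  0.        ,  0.        ,  1.        ]])}
{'fov_y': 56.008952472560004, 'cx': 283.4302982014337, 'cy': 213.2434196055015, 'D': array([-0.02515108,  0.        ,  0.        ,  0.        ,  0.        ]), 'T': array([[-0.97321079, -0.15611448,  0.16878693,  0.3473023 ],
       [-0.22943911,  0.61225953, -0.75663463,  0.66118659],
       [ 0.01478022, -0.77509131, -0.63167635,  0.81945686],
       [ 0.        ,  0.        ,  0.        ,  1.        ]])}
```

View pics/1.png

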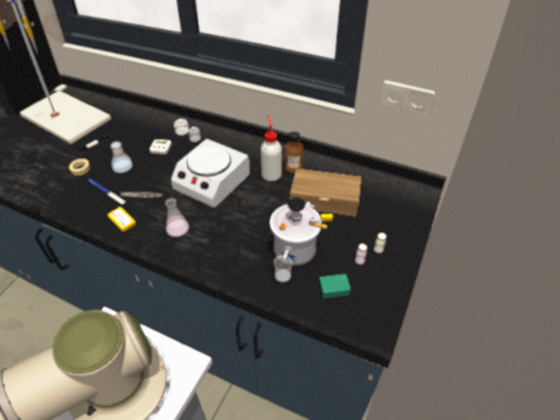

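View pics/2.png

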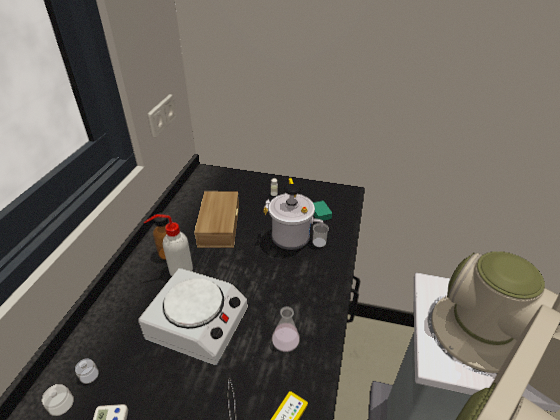

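The pot is at about (296,235) in scene and (291,222) in side, with the knob top at (296,204) and (292,199). I need enlarged crops to read the details.

```bash
python3 - <<'E'
from h import *
a=np.load('a.npy')[185:295,245:395,::-1];b=np.load('b.npy')[170:255,250:345,::-1]
cv2.imwrite('pics/3.png',cv2.resize(a,None,fx=5,fy=5,interpolation=cv2.INTER_CUBIC))
cv2.imwrite('pics/4.png',cv2.resize(b,None,fx=6,fy=6,interpolation=cv2.INTER_CUBIC))
E
```

```text
(no output)
```

View pics/3.png

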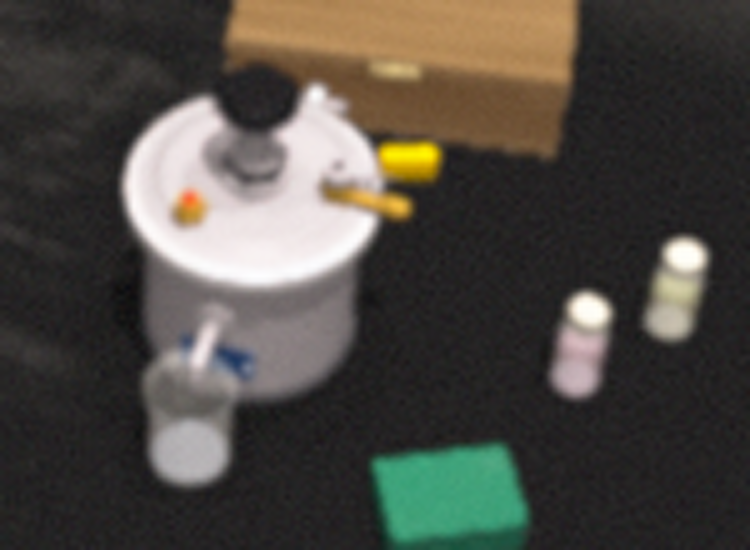

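View pics/4.png

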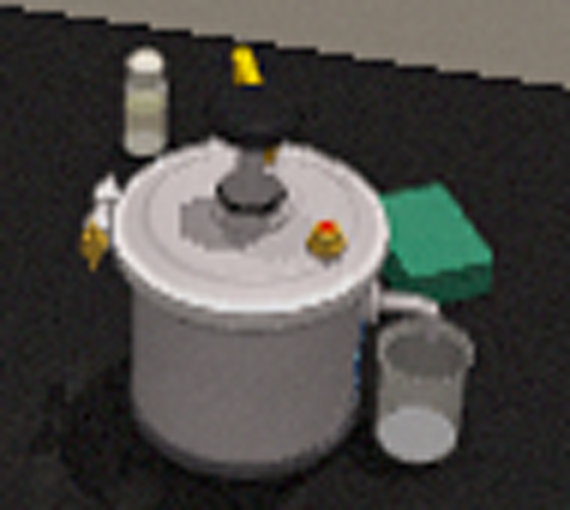

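```bash
cat > fit.py <<'E'
from h import *
from scipy.optimize import least_squares
S=optics.calibration('scene');D=optics.calibration('side')
s=lambda x,y:np.array([245+(x+.5)/5-.5,185+(y+.5)/5-.5]);d=lambda x,y:np.array([250+(x+.5)/6-.5,170+(y+.5)/6-.5])
# pot pts (local) -> pixels
pts=[(S,(-.038,.022,.143),s(190,198)),(S,(0,0,.193),s(257,88)),(S,(0,-.082,.130),s(410,207)),
(D,(-.038,.022,.143),d(327,228)),(D,(0,0,.187),d(254,112)),(D,(-.095,0,.080),d(437,308))]
def W(p,P):
    c,q=np.cos(p[2]),np.sin(p[2]); P=np.array(P); return np.array([p[0]+c*P[0]-q*P[1],p[1]+q*P[0]+c*P[1],P[2]])
def res(p): return np.concatenate([proj(k,W(p,P))[0]-u for k,P,u in pts])
r=least_squares(res,[.5,-.1,0],loss='soft_l1')
if __name__=='__main__':
    print(r.x,np.degrees(r.x[2]));print(res(r.x).reshape(-1,2).round(2))
    piv=W(r.x,(0,-.044,.143));print('piv',piv,'tab top scene',atz(S,s(411,153),.162),'side',atz(D,d(245,58),.162),'tab end',atz(S,s(440,155),.162),atz(S,s(382,153),.162))
    for n,k,uv,z in[('vial1',S,s(590,310),.059),('vial2',S,s(686,254),.059),('beaker',S,s(190,460),.003)]:print(n,atz(k,uv,z))
    for a in(0,.5,1.0,1.571):print(a,W(r.x,(.034*np.sin(a),-.044-.034*np.cos(a),.162)))
E
python3 fit.py
```

```text
[ 0.52080879 -0.20731086  0.13496067] 7.7326770210487865
[[ 0.01  0.52]
 [-0.29 -0.07]
 [-0.44  0.54]
 [-0.41 -0.82]
 [-0.83  0.04]
 [ 0.25 -0.38]]
piv [ 0.52672905 -0.25091076  0.143     ] tab top scene [ 0.54009749 -0.28452167  0.162     ] side [ 0.53942074 -0.28587307  0.162     ] tab end [ 0.54490916 -0.2981733   0.162     ] [ 0.53398724 -0.27135671  0.162     ]
vial1 [ 0.56804408 -0.38391217  0.059     ]
vial2 [ 0.62784885 -0.41965328  0.059     ]
beaker [ 0.42783301 -0.21547938  0.003     ]
0 [ 0.5313038  -0.28460158  0.162     ]
0.5 [ 0.54689601 -0.27828399  0.162     ]
1.0 [ 0.55755065 -0.26526447  0.162     ]
1.571 [ 0.56041894 -0.24632915  0.162     ]
```

```bash
python3 -m jog '[{"linear":[-0.6,-0.69,0]},{"linear":[-0.6,-0.69,0]},{"linear":[-0.6,-0.69,0]},{"linear":[-0.6,-0.69,0]},{"linear":[-0.6,-0.69,0]},{"linear":[-0.6,-0.69,0]},{"linear":[-0.6,-0.69,0]},{"linear":[-0.6,-0.69,0]},{"linear":[-0.6,-0.69,0]},{"linear":[-0.6,-0.69,0]},{"linear":[-0.6,-0.69,0]},{"linear":[-0.6,-0.69,0]}]' -1; python3 -m jog '[{"linear":[-0.6,-0.69,0]},{"linear":[-0.6,-0.69,0]},{"linear":[-0.6,-0.69,0]},{"linear":[-0.6,-0.69,0]},{"linear":[-0.6,-0.69,0]},{"linear":[-0.6,-0.69,0]},{"linear":[-0.6,-0.69,0]},{"linear":[-0.6,-0.69,0]},{"linear":[-0.6,-0.69,0]},{"linear":[-0.6,-0.69,0]},{"linear":[-0.6,-0.69,0]},{"linear":[-0.6,-0.69,0]}]'
```

```text
invalid input
invalid input
```

```bash
python3 -m jog '[{"linear":[-0.6,-0.69,0],"roll":0},{"linear":[-0.6,-0.69,0],"roll":0},{"linear":[-0.6,-0.69,0],"roll":0},{"linear":[-0.6,-0.69,0],"roll":0},{"linear":[-0.6,-0.69,0],"roll":0},{"linear":[-0.6,-0.69,0],"roll":0},{"linear":[-0.6,-0.69,0],"roll":0},{"linear":[-0.6,-0.69,0],"roll":0},{"linear":[-0.6,-0.69,0],"roll":0},{"linear":[-0.6,-0.69,0],"roll":0},{"linear":[-0.6,-0.69,0],"roll":0},{"linear":[-0.6,-0.69,0],"roll":0}]' -1
```

```text
time_s: 1.1
position: [0.3427, 0.1141, 0.2313]
tool_rot: [[-0.948, 0.318, -0.0], [0.318, 0.948, 0.0], [0.0, 0.0, -1.0]]
ft_force: [1.5, 0.4, -0.3]
grip_width: -0.0001
gripper_force: 0.0
```

```bash
python3 -m jog '[{"linear":[-0.6,-0.69,0],"roll":0},{"linear":[-0.6,-0.69,0],"roll":0},{"linear":[-0.6,-0.69,0],"roll":0},{"linear":[-0.6,-0.69,0],"roll":0},{"linear":[-0.6,-0.69,0],"roll":0},{"linear":[-0.6,-0.69,0],"roll":0},{"linear":[-0.6,-0.69,0],"roll":0},{"linear":[-0.6,-0.69,0],"roll":0},{"linear":[-0.6,-0.69,0],"roll":0},{"linear":[-0.6,-0.69,0],"roll":0},{"linear":[-0.6,-0.69,0],"roll":0},{"linear":[-0.6,-0.69,0],"roll":0}]'
python3 -m jog '[{"linear":[0,0,0],"roll":1},{"linear":[0,0,0],"roll":1},{"linear":[0,0,0],"roll":1},{"linear":[0,0,0],"roll":1},{"linear":[0,0,0],"roll":1},{"linear":[0,0,0],"roll":1},{"linear":[0,0,0],"roll":1},{"linear":[0,0,0],"roll":1},{"linear":[0,0,0],"roll":1},{"linear":[0,0,0],"roll":1},{"linear":[0,0,0],"roll":1},{"linear":[0,0,0],"roll":1}]'
python3 -m jog '[{"linear":[0,0,0],"roll":1},{"linear":[0,0,0],"roll":1},{"linear":[0,0,0],"roll":1},{"linear":[0,0,0],"roll":1},{"linear":[0,0,0],"roll":1},{"linear":[0,0,0],"roll":1},{"linear":[0,0,0],"roll":1},{"linear":[0,0,0],"roll":1},{"linear":[0,0,0],"roll":1},{"linear":[0,0,0],"roll":1},{"linear":[0,0,0],"roll":1},{"linear":[0,0,0],"roll":1}]'
python3 -m jog '[{"linear":[0,0,0],"roll":1},{"linear":[0,0,0],"roll":1},{"linear":[0,0,0],"roll":1},{"linear":[0,0,0],"roll":1},{"linear":[0,0,0],"roll":0},{"linear":[0,0,0],"roll":0}]'
python3 - <<'E'
from h import *
s=env.observe();R=np.array(s['tool_rot']);p=np.array(s['position'])
print(s['time_s'],p,s['q'])
print('to start (units)',R.T@(np.array([.517,-.2956,.148])-p)/.04)
snap('wrist','5.png')
E
```

```text
time_s: 2.1
position: [0.5105, -0.2915, 0.2309]
tool_rot: [[-0.948, 0.318, -0.001], [0.318, 0.948, 0.001], [0.001, 0.0, -1.0]]
ft_force: [-0.2, -0.9, -0.0]
grip_width: 0.0001
gripper_force: 0.0
time_s: 3.1
position: [0.5102, -0.2897, 0.2309]
tool_rot: [[-0.194, 0.981, -0.001], [0.981, 0.194, 0.001], [0.001, -0.001, -1.0]]
ft_force: [0.1, 0.1, 0.1]
grip_width: -0.0001
gripper_force: 0.0
time_s: 4.1
position: [0.5102, -0.2897, 0.2309]
tool_rot: [[0.752, 0.659, -0.001], [0.659, -0.752, 0.001], [-0.0, -0.001, -1.0]]
ft_force: [-0.4, 0.8, -0.5]
grip_width: 0.0001
gripper_force: 0.0
time_s: 4.6
position: [0.5102, -0.2898, 0.2311]
tool_rot: [[0.93, 0.368, -0.0], [0.368, -0.93, 0.0], [-0.0, -0.001, -1.0]]
ft_force: [0.4, -0.0, 0.2]
grip_width: -0.0001
gripper_force: 0.0
4.6 [ 0.51021146 -0.28977026  0.23105639] [-4.11464658e+01  2.55712821e+01  6.82306762e+01  1.42004587e-03
  8.62334916e+01  2.72592616e+01]
to start (units) [0.10470683 0.19913958 2.07627108]
```

View pics/5.png

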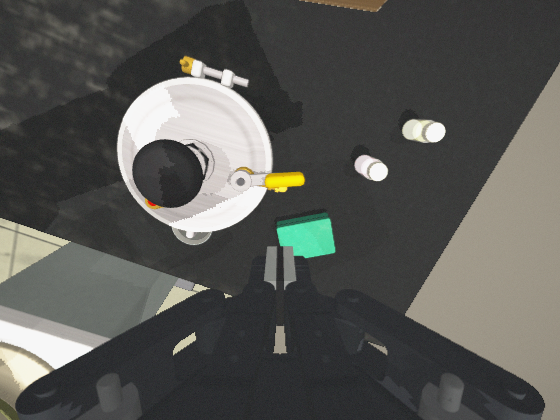

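```bash
python3 - <<'E'
from h import *
c=optics.calibration('wrist')
piv=atz(c,(240,181),.150);tab=atz(c,(284,179),.162);k=atz(c,(168,173),.193)
print('cam',np.array(c['T'])[:3,3],'piv',piv,'tab',tab,'knob',k,np.degrees(np.arctan2(*(tab-piv)[1::-1])))
print(np.linalg.norm((tab-piv)[:2]))
print(proj(c,np.array([[.5267,-.2509,.150],[.5401,-.285,.162],[.5208,-.2073,.193]])))
E
```

```text
cam [ 0.57941519 -0.2616629   0.37395955] piv [ 0.52354894 -0.25043956  0.15      ] tab [ 0.53987125 -0.28057035  0.162     ] knob [ 0.52251911 -0.20922711  0.193     ] -61.55491296306717
0.0342677992601826
[[241.91126571 177.5032751 ]
 [289.70457921 180.90083046]
 [164.26891678 174.40640679]]
```

```bash
python3 -m jog '[{"linear":[0.1,0.2,0],"roll":0},{"linear":[0,0,0.6],"roll":0},{"linear":[0,0,0.6],"roll":0},{"linear":[0,0,0.6],"roll":0},{"linear":[0,0,0.28],"roll":0},{"linear":[0,0,0],"roll":0},{"linear":[0,0,0],"roll":0}]'
python3 -m jog '[{"linear":[0.08,0,0],"roll":0},{"linear":[0.08,0,0],"roll":0},{"linear":[0.08,0,0],"roll":0},{"linear":[0.08,0.03,0],"roll":-1},{"linear":[0.08,0.03,0],"roll":-1},{"linear":[0.08,0.03,0],"roll":-1},{"linear":[0.08,0.03,0],"roll":-1},{"linear":[0,0,0],"roll":0}]'
python3 - <<'E'
from h import *
snap('wrist','6.png')
E
```

```text
time_s: 5.23
position: [0.517, -0.2959, 0.1481]
tool_rot: [[0.93, 0.367, -0.0], [0.367, -0.93, 0.0], [-0.0, -0.001, -1.0]]
ft_force: [0.5, 0.7, 0.8]
grip_width: 0.0001
gripper_force: 0.0
time_s: 5.9
position: [0.5397, -0.2903, 0.1488]
tool_rot: [[0.747, 0.665, 0.0], [0.665, -0.747, -0.001], [-0.001, 0.001, -1.0]]
ft_force: [-1.0, -0.5, 0.2]
grip_width: -0.0002
gripper_force: 0.8
```

View pics/6.png

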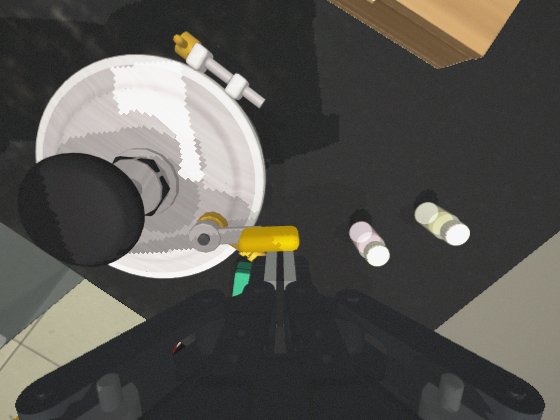

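The fingers sit just behind the tab at (281,255), and the tab runs from (238,240) to (298,238). The push is working, so I'll continue the arc.

```bash
python3 -m jog '[{"linear":[0.083,0.025,0],"roll":-1},{"linear":[0.083,0.025,0],"roll":-1},{"linear":[0.083,0.025,0],"roll":-1},{"linear":[0.083,0.025,0],"roll":-1},{"linear":[0.083,0.025,0],"roll":-1},{"linear":[0.083,0.025,0],"roll":-1},{"linear":[0.083,0.025,0],"roll":-1},{"linear":[0.083,0.025,0],"roll":-1},{"linear":[0.083,0.025,0],"roll":-1},{"linear":[0,0,0],"roll":0}]'
python3 -m jog '[{"linear":[0.06,0.02,0],"roll":-0.6},{"linear":[0.06,0.02,0],"roll":-0.6},{"linear":[0,0,0],"roll":0}]'
```

```text
time_s: 6.78
position: [0.5618, -0.2691, 0.1487]
tool_rot: [[0.061, 0.998, 0.002], [0.998, -0.061, -0.001], [-0.001, 0.002, -1.0]]
ft_force: [0.8, -0.5, 0.6]
grip_width: -0.0002
gripper_force: 0.7
time_s: 7.03
position: [0.5632, -0.2645, 0.1486]
tool_rot: [[-0.04, 0.999, 0.002], [0.999, 0.04, -0.001], [-0.001, 0.002, -1.0]]
ft_force: [2.1, -3.0, 1.8]
grip_width: 0.0001
gripper_force: 1.2
```

```bash
python3 -m jog '[{"linear":[0.06,0.01,0],"roll":-0.6},{"linear":[0.04,0.01,0],"roll":-0.4},{"linear":[0,0,0],"roll":0}]'
python3 -m jog '[{"linear":[0.05,0,0],"roll":0},{"linear":[0,0,0],"roll":0}]'
python3 - <<'E'
from h import *
snap('wrist','7.png')
E
```

```text
time_s: 7.28
position: [0.5636, -0.2618, 0.1491]
tool_rot: [[-0.126, 0.992, 0.002], [0.992, 0.126, -0.004], [-0.004, 0.001, -1.0]]
ft_force: [0.9, -8.4, 2.4]
grip_width: -0.0001
gripper_force: 3.9
time_s: 7.45
position: [0.5632, -0.2606, 0.1496]
tool_rot: [[-0.123, 0.992, 0.002], [0.992, 0.123, -0.006], [-0.006, 0.002, -1.0]]
ft_force: [-2.2, -10.0, 4.9]
grip_width: -0.0001
gripper_force: 5.1
```

View pics/7.png

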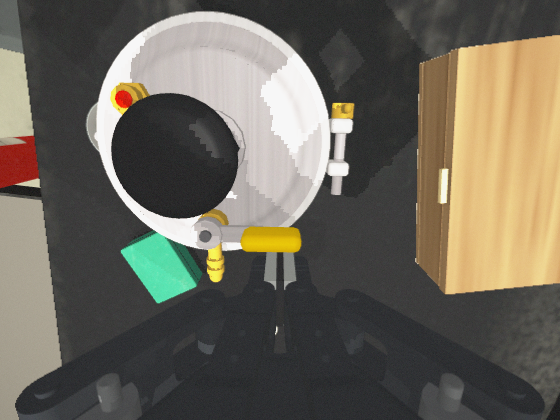

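```bash
python3 - <<'E'
from h import *
c=optics.calibration('wrist')
a=atz(c,(206,237),.150);i=atz(c,(243,239),.162);o=atz(c,(301,239),.162);k=atz(c,(174,152),.193);pn=atz(c,(124,99),.143)
nz=atz(c,(215,281),.130)
for n,v in zip('piv inn out knob pin noz'.split(),(a,i,o,k,pn,nz)):print(n,v)
print(np.degrees(np.arctan2(*(o-i)[1::-1])),np.degrees(np.arctan2(*(o-a)[1::-1])),'pin dir yaw',np.degrees(np.arctan2(*(pn-k)[1::-1])-np.arctan2(.022,-.038)))
e=nz-pn;print('yaw noz-pin',np.degrees(np.arctan2(e[1],e[0])-np.arctan2(-.104,.038)))
s=env.observe();print(s['ft_force'],s['position'])
E
```

```text
piv [ 0.52299288 -0.25034169  0.15      ]
inn [ 0.54323513 -0.24368951  0.162     ]
out [ 0.5708752  -0.24025908  0.162     ]
knob [ 0.52010497 -0.20119051  0.193     ]
pin [ 0.47924874 -0.18711531  0.143     ]
noz [ 0.52579833 -0.28872946  0.13      ]
7.074843471330544 11.891084370436479 pin dir yaw 11.05946629125703
yaw noz-pin 4.541057609734676
[ -1.02997161 -10.27181455   4.12762945] [ 0.56325146 -0.26069191  0.14950162]
```

```bash
python3 -m jog '[{"linear":[-0.2,0,0],"roll":0},{"linear":[-0.4,0,0],"roll":0},{"linear":[0,0,-0.7],"roll":0},{"linear":[0,0,-0.7],"roll":0},{"linear":[0,0,-0.7],"roll":0},{"linear":[0,0,0],"roll":0}]'
python3 - <<'E'
from h import *
c=optics.calibration('wrist');np.save('w.npy',[0])
ims=[optics.get_image(n)[:,:,::-1] for n in('scene','side','wrist')]
import pickle;pickle.dump(c,open('wc.pkl','wb'))
A=cv2.resize(ims[0][180:285,245:345],(400,420),interpolation=cv2.INTER_CUBIC);B=cv2.resize(ims[1][165:265,250:345],(399,420),interpolation=cv2.INTER_CUBIC)
cv2.imwrite('pics/8.png',np.hstack([A,B]));cv2.imwrite('pics/w8.png',ims[2])
E
```

```text
time_s: 8.0
position: [0.5673, -0.2828, 0.2378]
tool_rot: [[-0.126, 0.992, 0.007], [0.992, 0.126, -0.005], [-0.005, 0.007, -1.0]]
ft_force: [0.2, -0.6, 0.2]
grip_width: -0.0001
gripper_force: 0.0
```

View pics/8.png

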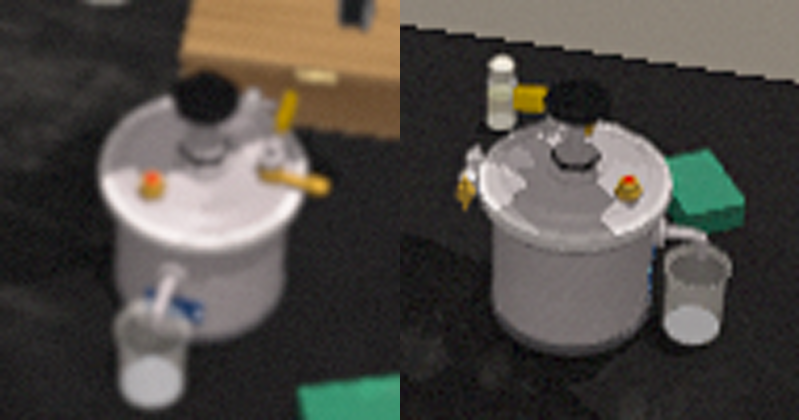

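View pics/w8.png

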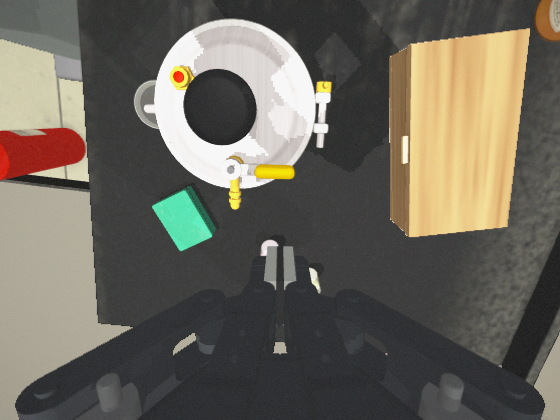

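```bash
python3 - <<'E'
import fit,pickle
from fit import *
w=pickle.load(open('wc.pkl','rb'))
s=lambda x,y:np.array([245+(x+.5)/4-.5,180+(y+.5)/4-.5]);d=lambda x,y:np.array([250+(x-399.5)/4.2-.5,165+(y+.5)/4.2-.5])
n=np.array
fit.pts[:]=[(S,(-.038,.022,.143),s(151,179)),(S,(0,0,.193),s(207,92)),(S,(0,-.082,.130),s(328,186)),
(D,(-.038,.022,.143),d(629,181)),(D,(0,0,.187),d(578,98)),(D,(-.095,0,.080),d(705,236)),
(w,(-.038,.022,.143),n([179,76.])),(w,(0,0,.188),n([220,107.])),(w,(0,-.082,.13),n([236,207.])),(w,(0,-.044,.15),n([233,169.]))]
r=least_squares(res,[.5,-.1,0],loss='soft_l1')
print(r.x,np.degrees(r.x[2]));print(res(r.x).reshape(-1,2).round(2))
i=atz(w,(257,172),.162);o=atz(w,(294,173),.162);print('lever',np.degrees(np.arctan2(*(o-i)[1::-1])))
st=env.observe();R=np.array(st['tool_rot']);p=np.array(st['position'])
print(st['time_s'],p,R.T@(n([r.x[0],r.x[1],.205])-p)/.04)
P=W(r.x,(-.038,.022,.143));print('pin scene',proj(S,[P,P+[0,0,.018]]),'side',proj(D,[P,P+[0,0,.018]]))
E
```

```text
[ 0.52084834 -0.20758257  0.10928009] 6.261288165219345
[[ 0.03  0.12]
 [-0.56 -0.47]
 [-0.55  1.03]
 [-0.69 -0.81]
 [-0.9   0.28]
 [ 0.4   0.2 ]
 [ 0.    0.89]
 [ 0.32  0.69]
 [ 0.37 -0.73]
 [-1.3  -1.25]]
lever 5.621366769166924
8.15 [ 0.56578512 -0.28171761  0.2312807 ] [ 1.98034256 -0.87753363  0.66100245]
pin scene [[282.40835768 224.49186019]
 [282.44775713 219.57535037]] side [[303.45338626 206.90197028]
 [303.7604364  201.74598487]]
```

```bash
python3 -m jog '[{"linear":[0.66,-0.29,0],"roll":0},{"linear":[0.66,-0.29,0],"roll":0},{"linear":[0.66,-0.3,0],"roll":0},{"linear":[0,0,0.3],"roll":0},{"linear":[0,0,0.3],"roll":0},{"linear":[0,0,0.15],"roll":0},{"linear":[0,0,0.1],"roll":0},{"linear":[0,0,0],"roll":0}]'
python3 -m jog '[{"linear":[0,0,0.1],"roll":0},{"linear":[0,0,0.1],"roll":0},{"linear":[0,0,0.1],"roll":0},{"linear":[0,0,0.1],"roll":0},{"linear":[0,0,0.1],"roll":0},{"linear":[0,0,0],"roll":0}]'
```

```text
time_s: 8.82
position: [0.5206, -0.2079, 0.1967]
tool_rot: [[-0.129, 0.992, -0.002], [0.992, 0.129, 0.002], [0.002, -0.002, -1.0]]
ft_force: [-0.4, 0.2, 0.1]
grip_width: 0.0001
gripper_force: 0.0
time_s: 9.32
position: [0.5214, -0.2084, 0.1793]
tool_rot: [[-0.129, 0.992, 0.002], [0.992, 0.129, -0.002], [-0.002, 0.002, -1.0]]
ft_force: [-2.0, 1.1, 10.4]
grip_width: 0.0003
gripper_force: 5.2
```

```bash
python3 -m jog '[{"linear":[0,0,0.1],"roll":0},{"linear":[0,0,0.1],"roll":0},{"linear":[0,0,0.03],"roll":0},{"linear":[0,0,0],"roll":0}]'
python3 -m jog '[{"linear":[0,0,0.03],"roll":0},{"linear":[0,0,0],"roll":0}]'
```

```text
time_s: 9.65
position: [0.5215, -0.2084, 0.1708]
tool_rot: [[-0.129, 0.992, 0.003], [0.992, 0.129, -0.002], [-0.002, 0.003, -1.0]]
ft_force: [-3.2, 0.8, 14.3]
grip_width: -0.0
gripper_force: 6.8
time_s: 9.82
position: [0.5215, -0.2085, 0.1698]
tool_rot: [[-0.129, 0.992, 0.003], [0.992, 0.129, -0.002], [-0.003, 0.003, -1.0]]
ft_force: [-2.7, 1.7, 15.2]
grip_width: 0.0002
gripper_force: 7.5
```

```bash
python3 -m jog '[{"linear":[0,0,0.04],"roll":0},{"linear":[0,0,0],"roll":0}]'
python3 -m jog '[{"linear":[0,0,0.03],"roll":0},{"linear":[0,0,0],"roll":0}]'
```

```text
time_s: 9.98
position: [0.5216, -0.2085, 0.1687]
tool_rot: [[-0.129, 0.992, 0.003], [0.992, 0.129, -0.002], [-0.003, 0.003, -1.0]]
ft_force: [-3.9, 1.7, 16.5]
grip_width: 0.0001
gripper_force: 8.5
time_s: 10.15
position: [0.5217, -0.2085, 0.1686]
tool_rot: [[-0.13, 0.992, 0.004], [0.992, 0.13, -0.003], [-0.004, 0.004, -1.0]]
ft_force: [-6.7, 2.4, 24.1]
grip_width: 0.0003
gripper_force: 12.6
```

```bash
cat > pin.py <<'E'
from h import *
import sys
for n,(u,v) in(('scene',(282,222)),('side',(303,204))):
    im=optics.get_image(n)[v-9:v+9,u-9:u+9]; h=cv2.cvtColor(im,cv2.COLOR_RGB2HSV)
    H,Sa,V=h[...,0].astype(int),h[...,1],h[...,2]
    red=((H<7)|(H>172))&(Sa>130)&(V>80); g=(H>38)&(H<90)&(Sa>80)&(V>40)
    ys,xs=np.nonzero(red); print(n,'red',red.sum(),'rows',(ys.min()+v-9,ys.max()+v-9) if len(ys) else None,'green',g.sum())
print(env.observe()['time_s'])
E
python3 -m jog '[{"linear":[0,0,-0.2],"roll":0},{"linear":[0,0,-0.2],"roll":0},{"linear":[0,0,-0.2],"roll":0},{"linear":[0,0,-0.23],"roll":0},{"linear":[0,0,0],"roll":0},{"linear":[0,0,0],"roll":0}]'
python3 pin.py
python3 -m jog '[{"linear":[0,0,0.1],"roll":0},{"linear":[0,0,0.12],"roll":0},{"linear":[0,0,0.15],"roll":0},{"linear":[0,0,0.15],"roll":0},{"linear":[0,0,0.12],"roll":0},{"linear":[0,0,0.1],"roll":0},{"linear":[0,0,0.07],"roll":0},{"linear":[0,0,0],"roll":0},{"linear":[0,0,0],"roll":0}]'
python3 -m jog '[{"linear":[0,0,-0.2],"roll":0},{"linear":[0,0,-0.2],"roll":0},{"linear":[0,0,-0.2],"roll":0},{"linear":[0,0,-0.21],"roll":0},{"linear":[0,0,0],"roll":0},{"linear":[0,0,0],"roll":0}]'
python3 pin.py
```

```text
time_s: 10.65
position: [0.521, -0.2081, 0.1981]
tool_rot: [[-0.129, 0.992, 0.0], [0.992, 0.129, -0.0], [-0.0, 0.0, -1.0]]
ft_force: [-0.3, 0.3, -0.6]
grip_width: -0.0
gripper_force: 0.0
scene red 0 rows None green 0
side red 1 rows (np.int64(207), np.int64(207)) green 0
10.75
time_s: 11.5
position: [0.5214, -0.2082, 0.1686]
tool_rot: [[-0.13, 0.992, 0.003], [0.992, 0.13, -0.002], [-0.003, 0.003, -1.0]]
ft_force: [-5.9, 4.1, 25.7]
grip_width: 0.0002
gripper_force: 12.8
time_s: 12.0
position: [0.5209, -0.2079, 0.1976]
tool_rot: [[-0.13, 0.992, -0.0], [0.992, 0.13, 0.0], [0.0, -0.0, -1.0]]
ft_force: [0.2, 0.2, -0.4]
grip_width: 0.0002
gripper_force: 0.0
scene red 3 rows (np.int64(223), np.int64(224)) green 0
side red 1 rows (np.int64(207), np.int64(207)) green 0
12.1
```

```bash
sed -i 's/H<7/H<9/;s/Sa>130/Sa>90/' pin.py
python3 -m jog '[{"linear":[0,0,0.1],"roll":0},{"linear":[0,0,0.12],"roll":0},{"linear":[0,0,0.15],"roll":0},{"linear":[0,0,0.15],"roll":0},{"linear":[0,0,0.12],"roll":0},{"linear":[0,0,0.1],"roll":0},{"linear":[0,0,0.06],"roll":0},{"linear":[0,0,0],"roll":0},{"linear":[0,0,0],"roll":0}]'
python3 -m jog '[{"linear":[0,0,-0.2],"roll":0},{"linear":[0,0,-0.2],"roll":0},{"linear":[0,0,-0.2],"roll":0},{"linear":[0,0,-0.2],"roll":0},{"linear":[0,0,0],"roll":0},{"linear":[0,0,0],"roll":0}]'
python3 pin.py
```

```text
time_s: 12.85
position: [0.5213, -0.2082, 0.1686]
tool_rot: [[-0.13, 0.992, 0.003], [0.992, 0.13, -0.002], [-0.002, 0.003, -1.0]]
ft_force: [-5.5, 3.5, 23.3]
grip_width: 0.0003
gripper_force: 11.5
time_s: 13.35
position: [0.5208, -0.2079, 0.1975]
tool_rot: [[-0.13, 0.992, -0.0], [0.992, 0.13, 0.0], [0.0, -0.0, -1.0]]
ft_force: [0.0, -0.5, -0.2]
grip_width: 0.0003
gripper_force: 0.0
scene red 15 rows (np.int64(221), np.int64(224)) green 0
side red 9 rows (np.int64(205), np.int64(207)) green 0
13.45
```

```bash
python3 -m jog '[{"linear":[0,0,0.1],"roll":0},{"linear":[0,0,0.12],"roll":0},{"linear":[0,0,0.15],"roll":0},{"linear":[0,0,0.15],"roll":0},{"linear":[0,0,0.12],"roll":0},{"linear":[0,0,0.1],"roll":0},{"linear":[0,0,0.06],"roll":0},{"linear":[0,0,0],"roll":0},{"linear":[0,0,0],"roll":0}]'
python3 -m jog '[{"linear":[0,0,-0.2],"roll":0},{"linear":[0,0,-0.2],"roll":0},{"linear":[0,0,-0.2],"roll":0},{"linear":[0,0,-0.2],"roll":0},{"linear":[0,0,0],"roll":0},{"linear":[0,0,0],"roll":0}]'
python3 pin.py
```

```text
time_s: 14.2
position: [0.5214, -0.2082, 0.1686]
tool_rot: [[-0.13, 0.992, 0.003], [0.992, 0.13, -0.002], [-0.003, 0.003, -1.0]]
ft_force: [-5.6, 3.3, 23.2]
grip_width: 0.0
gripper_force: 11.5
time_s: 14.7
position: [0.5208, -0.2079, 0.1975]
tool_rot: [[-0.13, 0.992, -0.001], [0.992, 0.13, 0.0], [0.0, -0.0, -1.0]]
ft_force: [-0.1, -0.7, -0.4]
grip_width: -0.0002
gripper_force: 0.0
scene red 20 rows (np.int64(218), np.int64(223)) green 0
side red 14 rows (np.int64(202), np.int64(206)) green 2
14.8
```

```bash
python3 -m jog '[{"linear":[0,0,-0.4],"roll":0},{"linear":[0,0,-0.7],"roll":0},{"linear":[-0.8,0,0],"roll":0},{"linear":[-0.8,0,0],"roll":0},{"linear":[0,0,0],"roll":0},{"linear":[0,0,0],"roll":0},{"linear":[0,0,0],"roll":0}]'
python3 - <<'E'
from h import *
ims=[optics.get_image(n)[:,:,::-1] for n in('wrist','side','scene')]
r=lambda a,w,h:cv2.resize(a,(w,h),interpolation=cv2.INTER_CUBIC)
A=r(ims[0][0:240,130:340],490,560)
B=r(ims[1][170:230,265:325],280,280);C=r(ims[2][195:255,255:315],280,280)
cv2.imwrite('pics/10.png',np.hstack([A,np.vstack([B,C])]))
E
python3 pin.py
```

```text
time_s: 15.38
position: [0.529, -0.2711, 0.2412]
tool_rot: [[-0.129, 0.992, -0.001], [0.992, 0.129, 0.001], [0.001, -0.001, -1.0]]
ft_force: [0.3, 0.9, 0.6]
grip_width: 0.0001
gripper_force: 0.0
scene red 17 rows (np.int64(219), np.int64(223)) green 0
side red 14 rows (np.int64(202), np.int64(206)) green 3
15.6333
```

View pics/10.png

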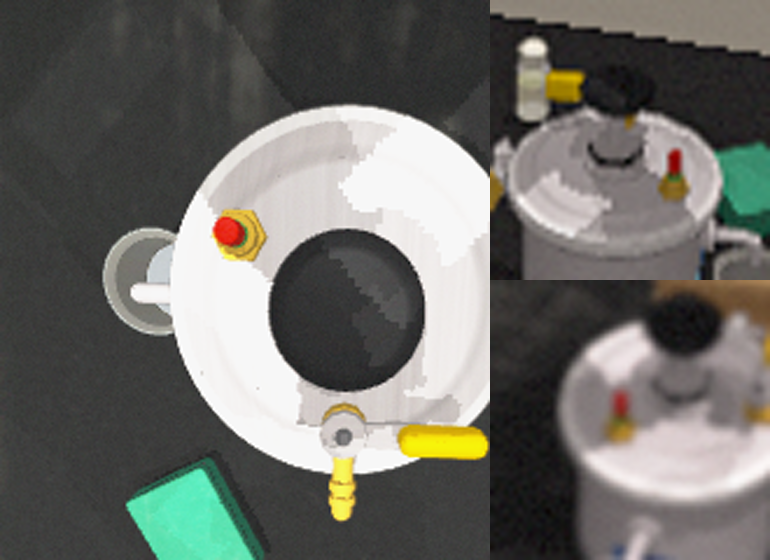

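The red pin stands tall at (675,160) with the green band at its foot (677,177). The lever lies across the nozzle and the knob is up, so I'm handing in.

```bash
python3 -c "
from rig import env
print(env.close_job())"
```

```text
the job is handed in; nothing more can be done
None
```

The job is handed in: the vent lever is shut and four full pump strokes popped the red pin fully out with its green band showing. The knob is up, the pot and glassware were left in place, and it took about 16 s of the 51 s allowed.

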